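# Index the rotary table to its next position and lock it

### The job

Move the small rotary index table on by exactly one of its eight positions: draw the locking bolt clear by its upright black knob, then turn the table anticlockwise (seen from above) by its upright steel peg until it drops into the very next detent and stays there by itself. Then push the bolt back in until you feel it come up on its seat, and press it there by hand with roughly 12 N for about a second; never load the seat or the table with more than 25 N through the bolt. Leave the other things on the bench undisturbed.

Things in the scene. Friction and masses are not known exactly. Their poses are not given: they have to be found in the camera images.
- index_base: Fixed round grey cast foot of the index table, 172 mm diameter and 10 mm high, bolted down; a drum 132 mm in diameter stands on it to 37 mm. Origin on the table's axis of rotation at bench level, z up. Its +y axis points from the table's axis along the locking bolt, outward, to the bolt's knob. Position and yaw vary.
- index_table (a joint): Angle (rad) of the round aluminium table (150 mm diameter, top face 53 mm above the bench) about the vertical axis through the base origin; grows anticlockwise from above. Detents at 0 (start) and every 0.785 rad. Resistance at the peg grows from 3 N to about 10 N half way (0.39); past that the table runs into the next detent by itself in about 0.5 s and centres. The bolt, when in, blocks it.
- peg_top (a point): Centre of the top of the table's only upright peg, a steel pin of 12 mm diameter with a foot of 20 mm diameter and 6 mm height, 60 mm from the table's axis, reaching from 53 to 98 mm above the bench; it turns with the table and can be pushed sideways. Opposite it on the table a movement holder is screwed on (38 x 48 mm, up to 75 mm above the bench).
- bolt (a joint): Travel (m) of the locking bolt along the base's +y, positive drawn outward. Starts locked at 0.003; over 0.011 the table is free; stop at 0.018. Slides with 2.5 N friction and stays where left. Pushed in with the table in a detent, it meets a stiff seat (12 N per mm) somewhere from 0.000 to 0.0025: this varies, is not measured, and must be felt. Out of a detent it butts on the star wheel earlier.
- bolt_knob (a point): Grip point of the bolt's knob, 66 mm above the bench on the axis of an upright black cylinder (16 mm diameter, from 44 to 80 mm above the bench), on the base's +y axis, 150 mm plus the bolt's travel from the table's axis. At least 30 mm free all round above 45 mm height. Axes are those of the base.
- bolt_shank: The bolt proper, moving with its knob: steel rod 13 mm thick along the base's y axis, 24 mm above the bench, with a collar of 23 mm diameter that meets the seat. Origin on the rod's axis under the knob; axes those of the base.
- bolt_guide: Grey block fixed on the base, 36 x 21 x 30 mm (top 40 mm above the bench), 104 mm from the table's axis on the base's +y; the bolt runs through it, and the ring-shaped steel seat for the bolt's collar sits in its outer face. Origin under its centre, 10 mm above the bench.
- star_wheel: Hidden eight-lobed wheel under the table, turning with it, into which the bolt's nose and the detent roller engage. Origin on the table's axis, 38 mm above the bench.
- loupe: Bystander: black eye loupe, 41 mm diameter, 38 mm high, standing loose. Origin under its centre.
- parts_tin_3: Bystander: round lidded tin, 62 mm diameter, 28 mm high, loose. Origin under its centre.
- abrasive_block: Bystander: dark abrasive block, 30 x 62 x 16 mm, loose. Origin under its centre.
- driver_red: Bystander: small screwdriver, 105 mm long, 10 mm thick, loose, lying along its y axis. Origin under its centre.
- driver_green: Bystander: small screwdriver, 95 mm long, 9 mm thick, loose, lying along its y axis. Origin under its centre.
- brass_blank: Bystander: flat brass blank, 32 x 50 x 10 mm, loose. Origin under its centre.

How it is judged:
By the outcome, as a careful person would: the job done as asked, in the order asked, and still so for the second after the job is handed in, with the robot touching nothing.
It also fails if it takes over 72 s, if anything falls off the work surface, if the arm or the gripper's body presses on something with over 40 N, if the wrist force passes 120 N, or if a joint passes its speed limit or range.

### The arm

A 6-joint arm with a two-finger parallel gripper is mounted at the origin on a cart in front of the work surface, level with it; the furniture and walls round the work are solid. World frame = base frame: x ahead of the robot, y to its left, z up, the work surface at z = 0. Lengths are in m, angles in rad, forces in N, time in s.
With the tool pointing down it reaches from about 0.35 to 0.975 m from the base axis. Payload 4.9 kg.
Tool frame: the origin (TCP) lies midway between the tips of the shut fingers; the grasp point (between the pads) lies 19 mm behind it; z points along the fingers, y is the line along which they close (so a half turn about z gives the same grasp; the last joint's range is limited). The gripper opens to 85 mm and grips with 20 to 120 N. Pads are 22 mm wide; open, the fingers measure 114 mm over their backs; the gripper's body (76 mm by 85 mm) begins 54 mm behind the grasp point. The pads swing forward as they close: fully open they stand 13 mm farther back than shut.
Start: joints at [1.182, 0.053, 1.613, -0, 1.476, -0.119], TCP at [0.167, 0.602, 0.231] pointing down, gripper open.
Joint ranges: [-3.01, 3.01], [-1.01, 2.22], [0.06, 2.58], [-1.02, 4.17], [0.09, 2.62], [-3.14, 3.14]. Speed limits (rad/s): [2.57, 2.57, 3.14, 3.14, 3.14, 3.14].

### API

Orientations are given as a rotation vector (axis times angle).
In Python, from station import ctrl gives the robot as it stands.
- The arm moves only by the shell command python3 -m handwheel 'ROWS' [FORCE]. ROWS is JSON, a list of rows, each an object with "gripper": the gripper command: -1 is fully open, 1 is shut, values between are in proportion; "offset": the shift along the tool's x, y, z in mm, a list of three; "rotation": the turn, a rotation vector about the tool's x, y, z in rad, a list of three. A call has exactly 8 rows; each row is the pose to reach, as a shift and turn from the pose commanded when the call began, along the tool's axes at that moment; what a row does not reach only later rows make up. A row lasts 1/8 s, in which the tool goes at most 62.5 mm and 10.7 degrees, less where a joint would pass 70% of its speed; a pose out of reach is approached as far as the arm can. A call with a gripper value outside its range is refused whole. The fingers move at their own pace and stop on an object; FORCE is the grip in N (left out, the last holds). Time passes only in rows, so rows that repeat a pose let the fingers close, or fill a call up. It gives the time, the measured TCP pose, the force, the opening and the grip force at its end, in the units of the state.
- ctrl.get_obs(): the state, without advancing time (a new reading comes with each control period).
- ctrl.get_image(name): name is "side" or "top" or "wrist"; returns a dict with "image" (420x560x3 uint8, red, green, blue), "fovy" (degrees; the focal length in pixels is half the picture's height over the tangent of half this angle, whatever the lens; pixels are square), "cx", "cy" (the principal point, pixels), "xyz" and "attitude" of the camera in the world. Camera axes: x right, y up, looking along -z (the intrinsics and any distortion apply to the point x, -y, -z); pixel columns grow to the right and rows downward; lengths in m; the calibration is good to about 2 mm. The wrist camera is an equidistant fisheye: a pixel r from the principal point sees the ray r / f radians off the axis. A picture is of the moment at which its call begins. There is no depth.
- ctrl.finish_job(): hands the job in; it is judged then, once.
The state is a dict: "t": time; "q": joint angles; "dq": joint speeds; "effort": joint torques, N m; "tool_pos": TCP position; "tool_rot": TCP orientation; "contact_force": force on the tool from outside, world axes, zero at the start; "wrist_torque": the same for the moment, N m; "opening": finger opening in m; "grip_force": force on a finger pad.
Only numpy, scipy, OpenCV 4.12 (cv2) and the standard library are available. Lean on these libraries where they do the work, as an engineer would, in place of code of your own. Each camera call takes 0.05 s, during which the arm holds its last target. There are 200 camera calls.

## Working session

There is one attempt and no reset: what is moved stays moved. The work goes in short steps, Python scripts to look and compute and a shell command to move; the robot and the scene stay as the last step left them, time stands still between calls to the robot, and variables do not carry over. Pictures are saved under pics/ and viewed, at most 10 in all, crops included, and the job is handed in when it is done.

```bash
mkdir -p pics; ls
python3 - <<'E'
from station import ctrl
import cv2,numpy as np
o=ctrl.get_obs();print({k:np.round(v,3).tolist() for k,v in o.items()})
for n in("top","side","wrist"):
    d=ctrl.get_image(n);cv2.imwrite(f"pics/{n}0.png",d["image"][...,::-1]);print(n,{k:v for k,v in d.items() if k!="image"})
E
```

```text
pics
{'t': 0.0, 'q': [1.182, 0.053, 1.614, -0.0, 1.476, -0.119], 'dq': [0.001, 0.001, -0.001, 0.001, -0.001, -0.001], 'effort': [0.0, -39.369, -37.017, -0.0, 0.007, -0.0], 'tool_pos': [0.166, 0.602, 0.23], 'tool_rot': [-0.422, -3.113, 0.003], 'contact_force': [-0.254, -0.262, 0.213], 'wrist_torque': [0.016, 0.014, -0.02], 'grip_force': 0.0, 'opening': 0.086}
top {'fovy': 48.855623133560485, 'cx': 276.45387163501226, 'cy': 212.07177298718764, 'xyz': array([0.24751204, 0.10104837, 1.22505279]), 'attitude': array([ 0.13928899, -0.16887416, -1.58947038])}
side {'fovy': 56.90827611208697, 'cx': 279.5118829718806, 'cy': 205.33924586437175, 'xyz': array([ 0.19536206, -0.62807039,  0.60547666]), 'attitude': array([ 0.95102433, -0.16802158, -0.30933207])}
wrist {'fovy': 65.70646984690485, 'cx': 278.78721830672066, 'cy': 207.41327168520397, 'xyz': array([0.10428021, 0.6203424 , 0.37185559]), 'attitude': array([-0.22467164, -0.16793596,  1.29327555])}
```

View pics/top0.png

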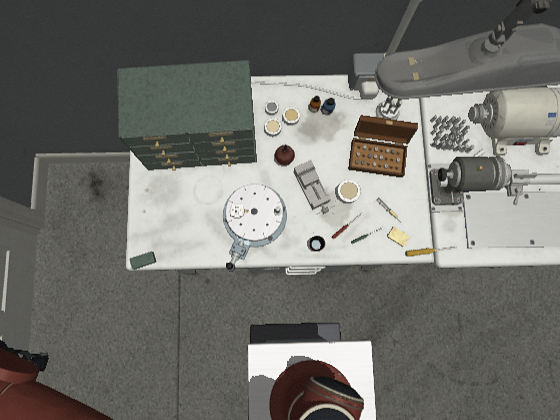

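View pics/side0.png

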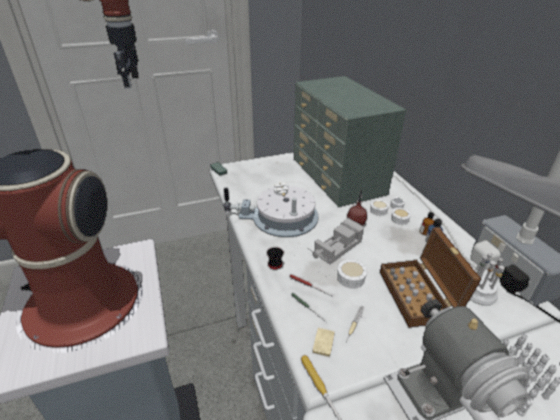

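The top view shows the index table at about (254,212) and the knob at about (231,266). In the side view the peg is near (293,205) and the knob near (227,195). I'll crop both for detail.

```bash
cat > cam.py <<'E'
import numpy as np
from scipy.spatial.transform import Rotation as R
C=dict(top=(48.855623133560485,276.45387,212.07177,[0.24751204,0.10104837,1.22505279],[0.13928899,-0.16887416,-1.58947038]),
side=(56.90827611208697,279.51188,205.33925,[0.19536206,-0.62807039,0.60547666],[0.95102433,-0.16802158,-0.30933207]))
def ray(n,u,v):
    f,cx,cy,p,a=C[n];f=210/np.tan(np.radians(f/2))
    return np.array(p),R.from_rotvec(a).apply([(u-cx)/f,-(v-cy)/f,-1])
def at(n,u,v,z):
    p,d=ray(n,u,v);return p+d*(z-p[2])/d[2]
def proj(n,X):
    f,cx,cy,p,a=C[n];f=210/np.tan(np.radians(f/2))
    c=R.from_rotvec(a).inv().apply(np.array(X)-p);return cx+f*c[0]/-c[2],cy-f*c[1]/-c[2]
E
python3 - <<'E'
import cv2,numpy as np
t=cv2.imread("pics/top0.png")[170:280,205:305];s=cv2.imread("pics/side0.png")[165:245,210:330]
t=cv2.resize(t,None,fx=5,fy=5,interpolation=cv2.INTER_CUBIC)
cv2.imwrite("pics/tc.png",t)
cv2.imwrite("pics/sc.png",cv2.resize(s,None,fx=6,fy=6,interpolation=cv2.INTER_CUBIC))
E
```

```text
(no output)
```

View pics/tc.png

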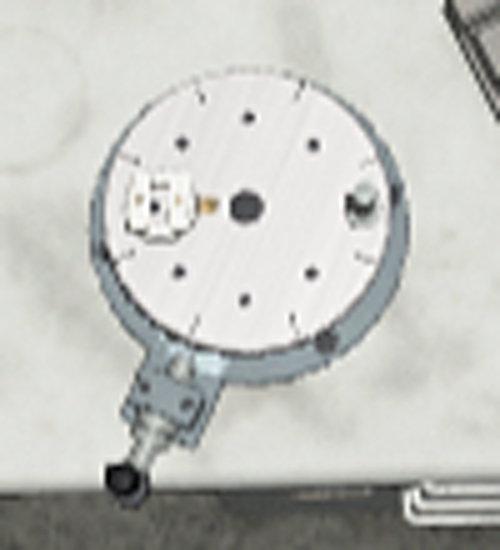

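View pics/sc.png

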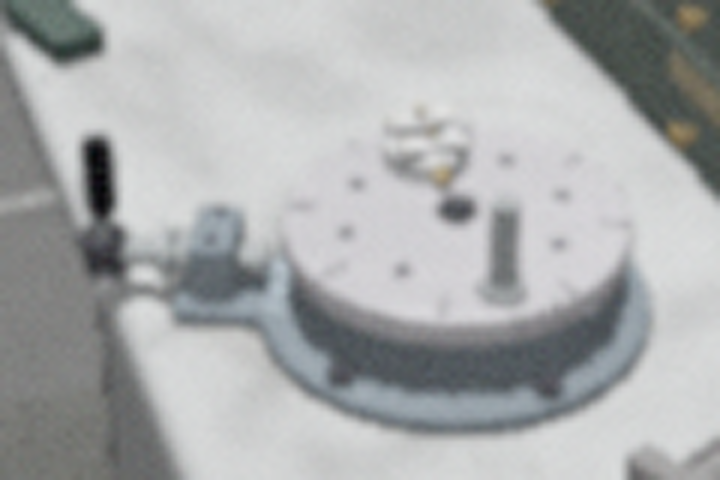

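The crops give these full-picture positions. Top: axis (254.2,211.2), peg top about (278,208.5), knob top (229.5,265.4). Side: axis (286.2,199.7), peg top (294.5,199), knob top (226.2,188.5).

Run:
```python
from cam import *
for nm,z,a,b in(("axis",.053,(254.2,211.2),(286.2,199.7)),("peg",.098,(278,208.3),(294.5,199.)),("knob",.08,(229.5,265.4),(226.2,188.5)),("knob foot?",.053,(208.8,0),(0,0))):
    A=at("top",*a,z);B=at("side",*b,z);print(nm,A.round(4),B.round(4))
    if nm=="axis":c=(A+B)/2
    m=(A+B)/2-c;print(np.hypot(m[0],m[1]),np.degrees(np.arctan2(m[1],m[0])))
```

```text
axis [0.4831 0.1334 0.053 ] [0.4858 0.1357 0.053 ]
0.0 0.0
peg [0.48   0.0728 0.098 ] [0.4816 0.0699 0.098 ]
0.06327099288396776 -93.28787578710113
knob [0.3428 0.1957 0.08  ] [0.3458 0.1948 0.08  ]
0.15272669430083335 156.57532184284602
knob foot? [1.0967 0.2519 0.053 ] [-0.9973  4.429   0.053 ]
2.248332712537089 101.14898610818726
```

```bash
cat >> cam.py <<'E'
def off(x,y,z,yaw_y=None):
    "offset mm / rotation about tool z needed from the measured pose to a down pose with tool y at world angle yaw_y (deg)"
    from station import ctrl
    o=ctrl.get_obs();r=R.from_rotvec(o["tool_rot"]);p=np.array(o["tool_pos"])
    print("off",(r.inv().apply(np.array([x,y,z])-p)*1000).round(1))
    if yaw_y is not None:
        a=np.radians(yaw_y);Y=np.array([np.cos(a),np.sin(a),0]);Z=np.array([0,0,-1.]);T=R.from_matrix(np.c_[np.cross(Y,Z),Y,Z])
        print("rot",(r.inv()*T).as_rotvec().round(3))
def st():
    from station import ctrl
    o=ctrl.get_obs();print({k:np.round(o[k],4).tolist() for k in("t","tool_pos","tool_rot","contact_force","opening")})
E
python3 -c "
from cam import *
off(.344,.195,.16,-23.4)"
```

```text
off [-279.6 -344.8   70.9]
rot [-1.000e-03  1.000e-03  1.709e+00]
```

```bash
python3 -m handwheel '[{"gripper":0,"offset":[-35,-43,0],"rotation":[0,0,0.17]},{"gripper":0,"offset":[-70,-86,0],"rotation":[0,0,0.34]},{"gripper":0,"offset":[-105,-129,0],"rotation":[0,0,0.51]},{"gripper":0,"offset":[-140,-172,0],"rotation":[0,0,0.68]},{"gripper":0,"offset":[-175,-215,10],"rotation":[0,0,0.85]},{"gripper":0,"offset":[-210,-259,20],"rotation":[0,0,1.02]},{"gripper":0,"offset":[-245,-302,30],"rotation":[0,0,1.19]},{"gripper":0,"offset":[-280,-345,40],"rotation":[0,0,1.36]}]' 30; python3 -c "
from cam import *
st();off(.344,.195,.16,-23.4)"
```

```text
t: 1.15
tool_pos: [0.3448, 0.1936, 0.1909]
tool_rot: [2.291, 2.149, 0.001]
contact_force: [1.9, -0.4, 0.1]
opening: 0.0425
grip_force: 0.0
{'t': 1.15, 'tool_pos': [0.3448, 0.1936, 0.1909], 'tool_rot': [2.2914, 2.1487, 0.001], 'contact_force': [1.8957, -0.3651, 0.0545], 'opening': 0.0425}
off [ 1.4 -0.9 30.9]
rot [ 0.001 -0.     0.344]
```

Next I'll finish the turn, go down to z≈0.12, and use the wrist camera.

```bash
python3 -m handwheel '[{"gripper":0,"offset":[1,-1,15],"rotation":[0,0,0.172]},{"gripper":0,"offset":[1,-1,30],"rotation":[0,0,0.344]},{"gripper":0,"offset":[1,-1,45],"rotation":[0,0,0.344]},{"gripper":0,"offset":[1,-1,60],"rotation":[0,0,0.344]},{"gripper":0,"offset":[1,-1,70],"rotation":[0,0,0.344]},{"gripper":0,"offset":[1,-1,70],"rotation":[0,0,0.344]},{"gripper":0,"offset":[1,-1,70],"rotation":[0,0,0.344]},{"gripper":0,"offset":[1,-1,70],"rotation":[0,0,0.344]}]'
python3 - <<'E'
from cam import *
from station import ctrl
import cv2
d=ctrl.get_image("wrist");cv2.imwrite("pics/w1.png",d["image"][...,::-1])
f=210/np.tan(np.radians(d["fovy"]/2));r=R.from_rotvec(d["attitude"])
def wp(X):
    c=r.inv().apply(np.array(X)-d["xyz"]);h=np.hypot(c[0],c[1]);t=np.arctan2(h,-c[2]);return round(d["cx"]+f*t*c[0]/h,1),round(d["cy"]-f*t*c[1]/h,1)
print("knob top pred",wp([.3443,.1953,.08]),"+5mm along tool x",wp([.3463,.1999,.08]),"peg",wp([.481,.0715,.098]),"axis",wp([.4845,.1345,.053]))
st();off(.344,.195,.048,-23.4)
E
```

```text
t: 2.15
tool_pos: [0.344, 0.1965, 0.122]
tool_rot: [2.62, 1.732, 0.002]
contact_force: [-0.3, 0.1, -0.3]
opening: 0.0425
grip_force: 0.0
knob top pred (np.float64(279.5), np.float64(236.5)) +5mm along tool x (np.float64(279.5), np.float64(228.6)) peg (np.float64(510.2), np.float64(313.7)) axis (np.float64(475.5), np.float64(222.0))
{'t': 2.2, 'tool_pos': [0.344, 0.1964, 0.122], 'tool_rot': [2.6206, 1.732, 0.0018], 'contact_force': [-0.0431, 0.0441, -0.8354], 'opening': 0.0424}
off [-1.4  0.5 74. ]
rot [ 0.001 -0.001  0.006]
```

View pics/w1.png

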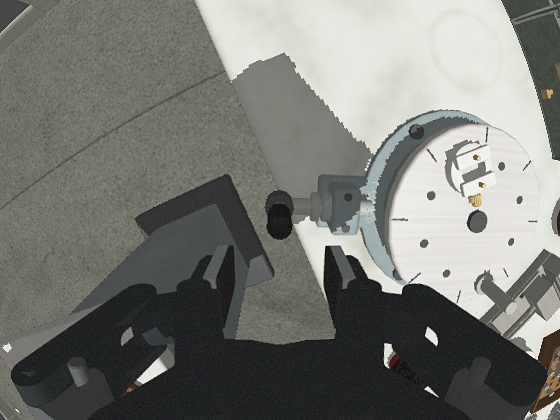

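Run:
```python
from cam import *
from station import ctrl
import cv2
d=ctrl.get_image("wrist");im=cv2.imread("pics/w1.png")
f=210/np.tan(np.radians(d["fovy"]/2));r=R.from_rotvec(d["attitude"]);print(d["xyz"],f)
def wp(X):
    c=r.inv().apply(np.array(X)-d["xyz"]);h=np.hypot(c[0],c[1]);t=np.arctan2(h,-c[2]);return np.array([d["cx"]+f*t*c[0]/h,d["cy"]-f*t*c[1]/h])
a=np.radians(156.6);u=np.array([np.cos(a),np.sin(a),0]);v=np.array([-u[1],u[0],0]);ax=np.array([.4845,.1345,0])
big=cv2.resize(im[170:330,240:540],None,fx=2.6,fy=2.6,interpolation=cv2.INTER_CUBIC)
def ring(c,rad,col):
    P=[((wp(c+rad*(np.cos(t)*u+np.sin(t)*v))-[240,170]+.5)*2.6).astype(int) for t in np.linspace(0,6.3,40)]
    cv2.polylines(big,[np.array(P)],True,col,1)
k=ax+u*.153
ring(k+[0,0,.08],.008,(0,255,0));ring(k+[0,0,.044],.008,(255,255,0));ring(ax+[0,0,.053],.075,(0,0,255))
ring(np.array([.481,.0715,.098]),.006,(0,255,0));ring(np.array([.481,.0745,.053]),.01,(255,255,0))
cv2.imwrite("pics/w1c.png",big)
```

```text
[0.36986651 0.25716919 0.26370166] 325.19226210127806
```

View pics/w1c.png

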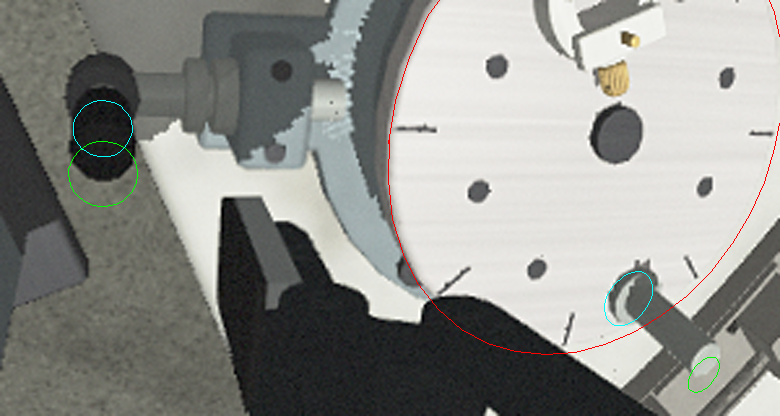

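The knob top is about 10 px (5–6 mm) further along tool +x than predicted, while its column agrees, so I'll shift there and descend around it.

```bash
python3 -m handwheel '[{"gripper":0,"offset":[4,0,5],"rotation":[0,0,0.03]},{"gripper":0,"offset":[4,0,15],"rotation":[0,0,0.03]},{"gripper":0,"offset":[4,0,27],"rotation":[0,0,0.03]},{"gripper":0,"offset":[4,0,40],"rotation":[0,0,0.03]},{"gripper":0,"offset":[4,0,54],"rotation":[0,0,0.03]},{"gripper":0,"offset":[4,0,66],"rotation":[0,0,0.03]},{"gripper":0,"offset":[4,0,74],"rotation":[0,0,0.03]},{"gripper":0,"offset":[4,0,74],"rotation":[0,0,0.03]}]'
python3 - <<'E'
from station import ctrl
import cv2
d=ctrl.get_image("wrist");cv2.imwrite("pics/w2.png",cv2.resize(d["image"][150:350,180:400,::-1],None,fx=2.5,fy=2.5))
E
```

```text
t: 3.25
tool_pos: [0.3446, 0.1998, 0.0465]
tool_rot: [-2.646, -1.692, 0.002]
contact_force: [-0.5, -0.9, -0.8]
opening: 0.0426
grip_force: 0.0
```

View pics/w2.png

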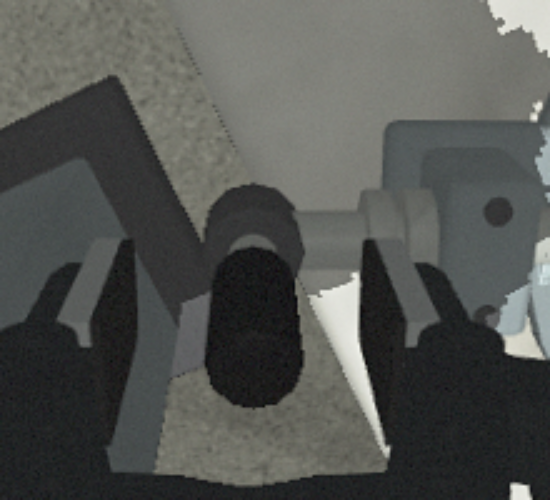

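The knob stands between the fingers with about 13 mm clear on the inner side. I'll draw it outward, which is tool −y.

```bash
python3 -m handwheel '[{"gripper":0,"offset":[0,-3,0],"rotation":[0,0,0]},{"gripper":0,"offset":[0,-6,0],"rotation":[0,0,0]},{"gripper":0,"offset":[0,-8,0],"rotation":[0,0,0]},{"gripper":0,"offset":[0,-10,0],"rotation":[0,0,0]},{"gripper":0,"offset":[0,-12,0],"rotation":[0,0,0]},{"gripper":0,"offset":[0,-14,0],"rotation":[0,0,0]},{"gripper":0,"offset":[0,-16,0],"rotation":[0,0,0]},{"gripper":0,"offset":[0,-18,0],"rotation":[0,0,0]}]'
python3 -m handwheel '[{"gripper":0,"offset":[0,-1,0],"rotation":[0,0,0]},{"gripper":0,"offset":[0,-2,0],"rotation":[0,0,0]},{"gripper":0,"offset":[0,-3,0],"rotation":[0,0,0]},{"gripper":0,"offset":[0,-4,0],"rotation":[0,0,0]},{"gripper":0,"offset":[0,-5,0],"rotation":[0,0,0]},{"gripper":0,"offset":[0,-5,0],"rotation":[0,0,0]},{"gripper":0,"offset":[0,-5,0],"rotation":[0,0,0]},{"gripper":0,"offset":[0,-5,0],"rotation":[0,0,0]}]'
```

```text
t: 4.3
tool_pos: [0.3289, 0.2075, 0.0474]
tool_rot: [2.646, 1.692, 0.001]
contact_force: [1.9, -1.1, -0.0]
opening: 0.0426
grip_force: 1.3
t: 5.3
tool_pos: [0.3242, 0.2097, 0.0473]
tool_rot: [-2.647, -1.692, 0.0]
contact_force: [0.1, -0.9, 0.3]
opening: 0.0427
grip_force: 0.8
```

```bash
python3 -m handwheel '[{"gripper":0,"offset":[0,-0.5,0],"rotation":[0,0,0]},{"gripper":0,"offset":[0,-1,0],"rotation":[0,0,0]},{"gripper":0,"offset":[0,-1.5,0],"rotation":[0,0,0]},{"gripper":0,"offset":[0,-2,0],"rotation":[0,0,0]},{"gripper":0,"offset":[0,-2.3,0],"rotation":[0,0,0]},{"gripper":0,"offset":[0,-2.6,0],"rotation":[0,0,0]},{"gripper":0,"offset":[0,-2.8,0],"rotation":[0,0,0]},{"gripper":0,"offset":[0,-3,0],"rotation":[0,0,0]}]'
python3 - <<'E'
from station import ctrl
import cv2
d=ctrl.get_image("wrist");cv2.imwrite("pics/w3.png",cv2.resize(d["image"][150:350,180:400,::-1],None,fx=2.5,fy=2.5))
E
```

```text
t: 6.3
tool_pos: [0.3216, 0.2109, 0.0473]
tool_rot: [2.647, 1.692, 0.0]
contact_force: [2.5, -1.4, 0.3]
opening: 0.0427
grip_force: 1.3
```

View pics/w3.png

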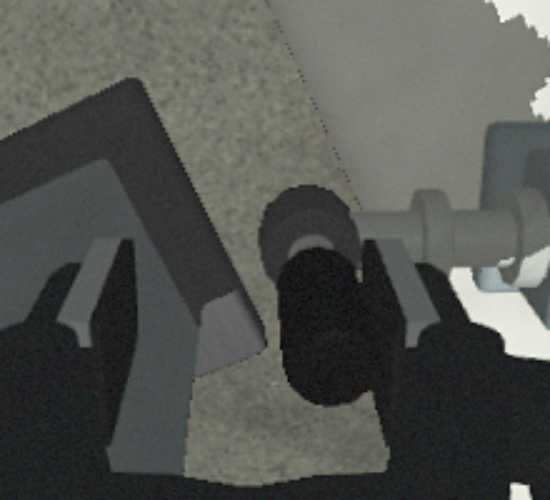

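The bolt is drawn about 14–15 mm, past the 11 mm needed. I'll release the knob, lift clear, and go behind the peg with the fingers shut.

```bash
python3 -m handwheel '[{"gripper":0,"offset":[0,4,0],"rotation":[0,0,0]},{"gripper":0,"offset":[0,8,0],"rotation":[0,0,0]},{"gripper":0,"offset":[0,10,-15],"rotation":[0,0,0]},{"gripper":0,"offset":[0,10,-30],"rotation":[0,0,0]},{"gripper":0,"offset":[0,10,-50],"rotation":[0,0,0]},{"gripper":0,"offset":[0,10,-70],"rotation":[0,0,0]},{"gripper":0,"offset":[0,10,-90],"rotation":[0,0,0]},{"gripper":0,"offset":[0,10,-100],"rotation":[0,0,0]}]'; python3 -c "
from cam import *
st();off(.4495,.0685,.145,9)"
```

```text
t: 7.35
tool_pos: [0.3315, 0.2071, 0.1498]
tool_rot: [2.646, 1.692, 0.006]
contact_force: [-1.0, -0.1, -0.6]
opening: 0.0426
grip_force: 0.0
{'t': 7.35, 'tool_pos': [0.3315, 0.2071, 0.1498], 'tool_rot': [2.6462, 1.6922, 0.0057], 'contact_force': [-1.016, -0.1344, -0.5551], 'opening': 0.0426}
off [-76.3 165.3   5. ]
rot [ 0.003 -0.002 -0.59 ]
```

```bash
python3 -m handwheel '[{"gripper":1,"offset":[-13,28,0],"rotation":[0,0,-0.1]},{"gripper":1,"offset":[-26,56,0],"rotation":[0,0,-0.2]},{"gripper":1,"offset":[-39,84,0],"rotation":[0,0,-0.3]},{"gripper":1,"offset":[-52,112,0],"rotation":[0,0,-0.4]},{"gripper":1,"offset":[-65,140,0],"rotation":[0,0,-0.5]},{"gripper":1,"offset":[-76,165,0],"rotation":[0,0,-0.59]},{"gripper":1,"offset":[-76,165,5],"rotation":[0,0,-0.59]},{"gripper":1,"offset":[-76,165,10],"rotation":[0,0,-0.59]}]'
python3 - <<'E'
from cam import *
st();off(.4495,.0685,.073,9)
from station import ctrl
import cv2
d=ctrl.get_image("wrist");cv2.imwrite("pics/w4.png",d["image"][...,::-1])
E
```

```text
t: 8.35
tool_pos: [0.4479, 0.0688, 0.1368]
tool_rot: [-2.041, -2.387, 0.0]
contact_force: [-0.4, 0.5, 0.0]
opening: -0.0002
grip_force: 0.0
{'t': 8.35, 'tool_pos': [0.4479, 0.0688, 0.1368], 'tool_rot': [-2.0409, -2.3871, 0.0005], 'contact_force': [-0.4452, 0.5113, 0.0499], 'opening': -0.0002}
off [-0.6  1.6 63.8]
rot [-0.001 -0.001 -0.001]
```

View pics/w4.png

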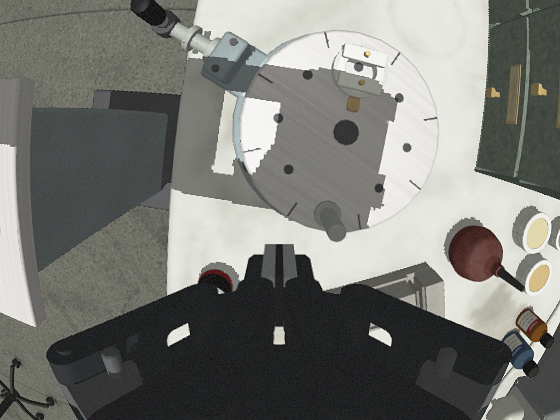

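The shut fingers stand behind the peg: tips at (279,255), peg top at (337,233). I'll descend and then push along tool +y.

```bash
python3 -m handwheel '[{"gripper":1,"offset":[0,0,12],"rotation":[0,0,0]},{"gripper":1,"offset":[0,0,24],"rotation":[0,0,0]},{"gripper":1,"offset":[0,0,36],"rotation":[0,0,0]},{"gripper":1,"offset":[0,0,48],"rotation":[0,0,0]},{"gripper":1,"offset":[0,0,58],"rotation":[0,0,0]},{"gripper":1,"offset":[0,0,64],"rotation":[0,0,0]},{"gripper":1,"offset":[0,0,64],"rotation":[0,0,0]},{"gripper":1,"offset":[0,0,64],"rotation":[0,0,0]}]'
python3 -m handwheel '[{"gripper":1,"offset":[0,2,0],"rotation":[0,0,0]},{"gripper":1,"offset":[0,4,0],"rotation":[0,0,0]},{"gripper":1,"offset":[0,6,0],"rotation":[0,0,0]},{"gripper":1,"offset":[0,8,0],"rotation":[0,0,0]},{"gripper":1,"offset":[0,10,0],"rotation":[0,0,0]},{"gripper":1,"offset":[0,12,0],"rotation":[0,0,0]},{"gripper":1,"offset":[0,14,0],"rotation":[0,0,0]},{"gripper":1,"offset":[0,16,0],"rotation":[0,0,0]}]'
python3 -m handwheel '[{"gripper":1,"offset":[0,1,0],"rotation":[0,0,0]},{"gripper":1,"offset":[0,2,0],"rotation":[0,0,0]},{"gripper":1,"offset":[0,3,0],"rotation":[0,0,0]},{"gripper":1,"offset":[0,4,0],"rotation":[0,0,0]},{"gripper":1,"offset":[0,5,0],"rotation":[0,0,0]},{"gripper":1,"offset":[0,6,0],"rotation":[0,0,0]},{"gripper":1,"offset":[0,7,0],"rotation":[0,0,0]},{"gripper":1,"offset":[0,8,0],"rotation":[0,0,0]}]'
```

```text
t: 9.4
tool_pos: [0.4489, 0.0684, 0.0737]
tool_rot: [2.04, 2.388, 0.001]
contact_force: [-0.0, -0.6, 0.1]
opening: -0.0004
grip_force: 0.0
t: 10.4
tool_pos: [0.4637, 0.0707, 0.0732]
tool_rot: [-2.039, -2.388, 0.003]
contact_force: [-5.2, -2.2, 3.7]
opening: -0.0001
grip_force: 2.5
t: 11.4
tool_pos: [0.4708, 0.0711, 0.0728]
tool_rot: [-2.039, -2.388, 0.007]
contact_force: [-6.2, -5.1, 2.5]
opening: -0.0005
grip_force: 3.4
```

```bash
python3 -m handwheel '[{"gripper":1,"offset":[0,1,0],"rotation":[0,0,0]},{"gripper":1,"offset":[0,2,0],"rotation":[0,0,0]},{"gripper":1,"offset":[0,3,0],"rotation":[0,0,0]},{"gripper":1,"offset":[0,4,0],"rotation":[0,0,0]},{"gripper":1,"offset":[0,5,0],"rotation":[0,0,0]},{"gripper":1,"offset":[0,6,0],"rotation":[0,0,0]},{"gripper":1,"offset":[0,7,0],"rotation":[0,0,0]},{"gripper":1,"offset":[0,8,0],"rotation":[0,0,0]}]'
python3 -m handwheel '[{"gripper":1,"offset":[0,0.5,0],"rotation":[0,0,0]},{"gripper":1,"offset":[0,1,0],"rotation":[0,0,0]},{"gripper":1,"offset":[0,1.5,0],"rotation":[0,0,0]},{"gripper":1,"offset":[0,2,0],"rotation":[0,0,0]},{"gripper":1,"offset":[0,2.5,0],"rotation":[0,0,0]},{"gripper":1,"offset":[0,3,0],"rotation":[0,0,0]},{"gripper":1,"offset":[0,3.5,0],"rotation":[0,0,0]},{"gripper":1,"offset":[0,4,0],"rotation":[0,0,0]}]'
```

```text
t: 12.4
tool_pos: [0.4782, 0.0718, 0.0727]
tool_rot: [-2.039, -2.388, 0.01]
contact_force: [-8.1, -7.6, 4.4]
opening: 0.0001
grip_force: 4.7
t: 13.4
tool_pos: [0.4818, 0.0724, 0.0726]
tool_rot: [-2.039, -2.387, 0.011]
contact_force: [-9.1, -6.8, 5.2]
opening: 0.0002
grip_force: 5.0
```

```bash
python3 -m handwheel '[{"gripper":1,"offset":[0,0.5,0],"rotation":[0,0,0]},{"gripper":1,"offset":[0,1,0],"rotation":[0,0,0]},{"gripper":1,"offset":[0,1.5,0],"rotation":[0,0,0]},{"gripper":1,"offset":[0,2,0],"rotation":[0,0,0]},{"gripper":1,"offset":[0,2.5,0],"rotation":[0,0,0]},{"gripper":1,"offset":[0,3,0],"rotation":[0,0,0]},{"gripper":1,"offset":[0,3.5,0],"rotation":[0,0,0]},{"gripper":1,"offset":[0,4,0],"rotation":[0,0,0]}]'
```

```text
t: 14.4
tool_pos: [0.4886, 0.0749, 0.0738]
tool_rot: [2.04, 2.388, 0.002]
contact_force: [0.3, 0.5, -0.4]
opening: 0.0002
grip_force: 0.0
```

The force fell away, so the table has run on. I'll back off, lift and check it.

```bash
python3 -m handwheel '[{"gripper":1,"offset":[0,-5,0],"rotation":[0,0,0]},{"gripper":1,"offset":[0,-10,-5],"rotation":[0,0,0]},{"gripper":1,"offset":[0,-10,-20],"rotation":[0,0,0]},{"gripper":1,"offset":[0,-10,-35],"rotation":[0,0,0]},{"gripper":1,"offset":[0,-10,-50],"rotation":[0,0,0]},{"gripper":1,"offset":[0,-10,-65],"rotation":[0,0,0]},{"gripper":1,"offset":[0,-10,-75],"rotation":[0,0,0]},{"gripper":1,"offset":[0,-10,-75],"rotation":[0,0,0]}]'
python3 - <<'E'
from cam import *
off(.3019,.2201,.15,-25.1)
from station import ctrl
import cv2
d=ctrl.get_image("side");cv2.imwrite("pics/s5.png",cv2.resize(d["image"][165:245,210:330,::-1],None,fx=6,fy=6,interpolation=cv2.INTER_CUBIC))
E
```

```text
t: 15.4
tool_pos: [0.4788, 0.0732, 0.1494]
tool_rot: [2.039, 2.388, 0.002]
contact_force: [-0.2, 0.6, -0.9]
opening: 0.0002
grip_force: 0.0
off [ 172.8 -151.7   -0.9]
rot [ 0.002 -0.     0.595]
```

View pics/s5.png

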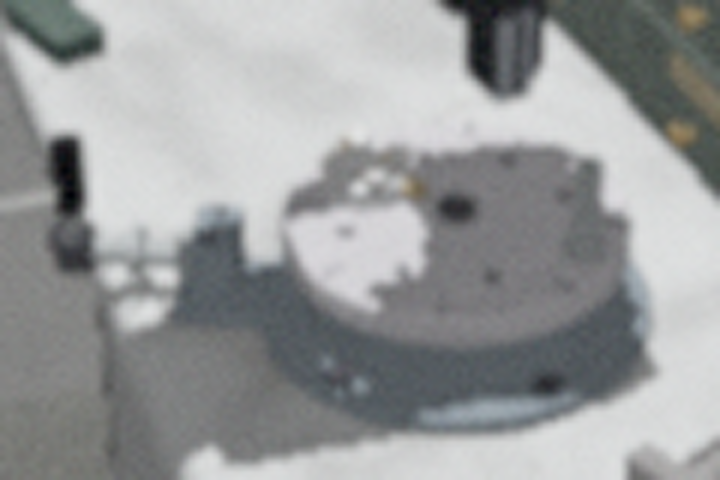

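The side view shows the bolt drawn, with the knob at crop (67,145). The movement holder has turned from crop (425,145) to about (380,170). I'll check that angle numerically while moving to the knob.

```bash
python3 -m handwheel '[{"gripper":1,"offset":[22,-19,0],"rotation":[0,0,0.1]},{"gripper":1,"offset":[44,-38,0],"rotation":[0,0,0.2]},{"gripper":1,"offset":[66,-57,0],"rotation":[0,0,0.3]},{"gripper":1,"offset":[88,-76,0],"rotation":[0,0,0.4]},{"gripper":1,"offset":[110,-95,0],"rotation":[0,0,0.5]},{"gripper":1,"offset":[132,-116,0],"rotation":[0,0,0.595]},{"gripper":1,"offset":[153,-134,0],"rotation":[0,0,0.595]},{"gripper":1,"offset":[173,-152,0],"rotation":[0,0,0.595]}]'
python3 - <<'E'
from cam import *
from station import ctrl
import cv2
c=np.array([.4845,.1345])
for u,v in((425,145),(380,170)):
    h=at("side",210+u/6,165+v/6,.07)[:2]-c;print("holder",np.hypot(*h),np.degrees(np.arctan2(h[1],h[0])))
# peg: score dark/bright change by comparing expected peg-line patch in top image for each detent
im=ctrl.get_image("top")["image"];im0=cv2.imread("pics/top0.png")[...,::-1]
for a in range(-94,140,45):
    p=c+.06*np.array([np.cos(np.radians(a)),np.sin(np.radians(a))])
    u,v=np.round(proj("top",[*p,.08])).astype(int)
    print(a,u,v,im[v-3:v+4,u-3:u+4].mean(2).std().round(1),im0[v-3:v+4,u-3:u+4].mean(2).std().round(1),im[v-3:v+4,u-3:u+4].min())
off(.3019,.2201,.053,-25.1)
E
```

```text
t: 16.45
tool_pos: [0.2997, 0.2205, 0.1473]
tool_rot: [-2.651, -1.685, 0.003]
contact_force: [0.0, -0.3, 1.0]
opening: -0.0002
grip_force: 0.0
holder 0.027764455133770082 98.19172664401418
holder 0.03223568257883493 151.90455029105993
-94 277 210 2.4 55.4 232
-49 271 193 53.0 21.2 66
-4 255 186 8.8 9.4 208
41 238 191 13.3 12.6 183
86 230 207 3.4 17.7 227
131 236 224 24.8 8.7 115
off [ 0.3  4.7 94.1]
rot [-0.003  0.001  0.002]
```

The peg now reads at −49°, so the table has moved exactly one position. I'll descend outside the knob.

```bash
python3 -m handwheel '[{"gripper":1,"offset":[0,0,15],"rotation":[0,0,0]},{"gripper":1,"offset":[0,0,30],"rotation":[0,0,0]},{"gripper":1,"offset":[0,0,45],"rotation":[0,0,0]},{"gripper":1,"offset":[0,0,60],"rotation":[0,0,0]},{"gripper":1,"offset":[0,0,75],"rotation":[0,0,0]},{"gripper":1,"offset":[0,1,88],"rotation":[0,0,0]},{"gripper":1,"offset":[0,3,94],"rotation":[0,0,0]},{"gripper":1,"offset":[0,5,94],"rotation":[0,0,0]}]'
python3 -m handwheel '[{"gripper":1,"offset":[0,2,0],"rotation":[0,0,0]},{"gripper":1,"offset":[0,4,0],"rotation":[0,0,0]},{"gripper":1,"offset":[0,6,0],"rotation":[0,0,0]},{"gripper":1,"offset":[0,8,0],"rotation":[0,0,0]},{"gripper":1,"offset":[0,10,0],"rotation":[0,0,0]},{"gripper":1,"offset":[0,12,0],"rotation":[0,0,0]},{"gripper":1,"offset":[0,14,0],"rotation":[0,0,0]},{"gripper":1,"offset":[0,16,0],"rotation":[0,0,0]}]'
python3 -c "from cam import *;st()"
```

```text
t: 17.5
tool_pos: [0.3054, 0.218, 0.0539]
tool_rot: [-2.651, -1.686, 0.001]
contact_force: [0.0, 0.3, 0.0]
opening: 0.0001
grip_force: 0.0
t: 18.5
tool_pos: [0.32, 0.2114, 0.0543]
tool_rot: [-2.651, -1.686, 0.0]
contact_force: [-1.6, 1.8, 1.6]
opening: -0.0002
grip_force: 1.3
{'t': 18.5, 'tool_pos': [0.32, 0.2114, 0.0543], 'tool_rot': [-2.6507, -1.6857, 0.0], 'contact_force': [-1.603, 1.8407, 1.6279], 'opening': -0.0002}
```

```bash
python3 -m handwheel '[{"gripper":1,"offset":[0,0.5,0],"rotation":[0,0,0]},{"gripper":1,"offset":[0,1,0],"rotation":[0,0,0]},{"gripper":1,"offset":[0,1.5,0],"rotation":[0,0,0]},{"gripper":1,"offset":[0,2,0],"rotation":[0,0,0]},{"gripper":1,"offset":[0,2.5,0],"rotation":[0,0,0]},{"gripper":1,"offset":[0,3,0],"rotation":[0,0,0]},{"gripper":1,"offset":[0,3.5,0],"rotation":[0,0,0]},{"gripper":1,"offset":[0,4,0],"rotation":[0,0,0]}]'
python3 -m handwheel '[{"gripper":1,"offset":[0,0.2,0],"rotation":[0,0,0]},{"gripper":1,"offset":[0,0.4,0],"rotation":[0,0,0]},{"gripper":1,"offset":[0,0.6,0],"rotation":[0,0,0]},{"gripper":1,"offset":[0,0.8,0],"rotation":[0,0,0]},{"gripper":1,"offset":[0,1,0],"rotation":[0,0,0]},{"gripper":1,"offset":[0,1,0],"rotation":[0,0,0]},{"gripper":1,"offset":[0,1,0],"rotation":[0,0,0]},{"gripper":1,"offset":[0,1,0],"rotation":[0,0,0]}]'
```

```text
t: 19.5
tool_pos: [0.3236, 0.2097, 0.0543]
tool_rot: [-2.651, -1.686, -0.0]
contact_force: [-2.2, 2.5, 1.6]
opening: -0.0002
grip_force: 1.3
t: 20.5
tool_pos: [0.3245, 0.2092, 0.0543]
tool_rot: [2.651, 1.686, -0.0]
contact_force: [-1.1, 1.6, 1.8]
opening: 0.0004
grip_force: 1.2
```

```bash
python3 -m handwheel '[{"gripper":1,"offset":[0,0.3,0],"rotation":[0,0,0]},{"gripper":1,"offset":[0,0.6,0],"rotation":[0,0,0]},{"gripper":1,"offset":[0,0.9,0],"rotation":[0,0,0]},{"gripper":1,"offset":[0,1.2,0],"rotation":[0,0,0]},{"gripper":1,"offset":[0,1.2,0],"rotation":[0,0,0]},{"gripper":1,"offset":[0,1.2,0],"rotation":[0,0,0]},{"gripper":1,"offset":[0,1.2,0],"rotation":[0,0,0]},{"gripper":1,"offset":[0,1.2,0],"rotation":[0,0,0]}]'
```

```text
t: 21.5
tool_pos: [0.3256, 0.2087, 0.0543]
tool_rot: [2.651, 1.686, 0.0]
contact_force: [-0.6, 1.7, 1.4]
opening: -0.0
grip_force: 1.1
```

```bash
python3 -m handwheel '[{"gripper":1,"offset":[0,0.2,0],"rotation":[0,0,0]},{"gripper":1,"offset":[0,0.4,0],"rotation":[0,0,0]},{"gripper":1,"offset":[0,0.6,0],"rotation":[0,0,0]},{"gripper":1,"offset":[0,0.8,0],"rotation":[0,0,0]},{"gripper":1,"offset":[0,1,0],"rotation":[0,0,0]},{"gripper":1,"offset":[0,1,0],"rotation":[0,0,0]},{"gripper":1,"offset":[0,1,0],"rotation":[0,0,0]},{"gripper":1,"offset":[0,1,0],"rotation":[0,0,0]}]'
```

```text
t: 22.5
tool_pos: [0.3265, 0.2083, 0.0543]
tool_rot: [2.651, 1.686, -0.0]
contact_force: [-1.5, 1.7, 1.6]
opening: -0.0003
grip_force: 1.2
```

```bash
python3 -m handwheel '[{"gripper":1,"offset":[0,0.2,0],"rotation":[0,0,0]},{"gripper":1,"offset":[0,0.4,0],"rotation":[0,0,0]},{"gripper":1,"offset":[0,0.6,0],"rotation":[0,0,0]},{"gripper":1,"offset":[0,0.8,0],"rotation":[0,0,0]},{"gripper":1,"offset":[0,0.8,0],"rotation":[0,0,0]},{"gripper":1,"offset":[0,0.8,0],"rotation":[0,0,0]},{"gripper":1,"offset":[0,0.8,0],"rotation":[0,0,0]},{"gripper":1,"offset":[0,0.8,0],"rotation":[0,0,0]}]'
```

```text
t: 23.5
tool_pos: [0.3272, 0.2079, 0.0543]
tool_rot: [2.651, 1.686, -0.0]
contact_force: [-1.1, 2.8, 1.7]
opening: 0.0005
grip_force: 1.2
```

```bash
python3 -m handwheel '[{"gripper":1,"offset":[0,0.2,0],"rotation":[0,0,0]},{"gripper":1,"offset":[0,0.4,0],"rotation":[0,0,0]},{"gripper":1,"offset":[0,0.6,0],"rotation":[0,0,0]},{"gripper":1,"offset":[0,0.8,0],"rotation":[0,0,0]},{"gripper":1,"offset":[0,0.8,0],"rotation":[0,0,0]},{"gripper":1,"offset":[0,0.8,0],"rotation":[0,0,0]},{"gripper":1,"offset":[0,0.8,0],"rotation":[0,0,0]},{"gripper":1,"offset":[0,0.8,0],"rotation":[0,0,0]}]'
```

```text
t: 24.5
tool_pos: [0.3279, 0.2076, 0.0543]
tool_rot: [2.651, 1.686, -0.0]
contact_force: [-1.3, 1.9, 0.3]
opening: 0.0002
grip_force: 1.2
```

```bash
python3 -m handwheel '[{"gripper":1,"offset":[0,0.2,0],"rotation":[0,0,0]},{"gripper":1,"offset":[0,0.4,0],"rotation":[0,0,0]},{"gripper":1,"offset":[0,0.6,0],"rotation":[0,0,0]},{"gripper":1,"offset":[0,0.8,0],"rotation":[0,0,0]},{"gripper":1,"offset":[0,0.8,0],"rotation":[0,0,0]},{"gripper":1,"offset":[0,0.8,0],"rotation":[0,0,0]},{"gripper":1,"offset":[0,0.8,0],"rotation":[0,0,0]},{"gripper":1,"offset":[0,0.8,0],"rotation":[0,0,0]}]'
```

```text
t: 25.5
tool_pos: [0.3284, 0.2074, 0.0543]
tool_rot: [-2.651, -1.686, 0.001]
contact_force: [-4.5, 3.9, 3.3]
opening: -0.0002
grip_force: 2.5
```

The seat is felt: about 5.7 N along the bolt. I'll increase in small steps.

```bash
python3 -m handwheel '[{"gripper":1,"offset":[0,0.1,0],"rotation":[0,0,0]},{"gripper":1,"offset":[0,0.2,0],"rotation":[0,0,0]},{"gripper":1,"offset":[0,0.3,0],"rotation":[0,0,0]},{"gripper":1,"offset":[0,0.4,0],"rotation":[0,0,0]},{"gripper":1,"offset":[0,0.4,0],"rotation":[0,0,0]},{"gripper":1,"offset":[0,0.4,0],"rotation":[0,0,0]},{"gripper":1,"offset":[0,0.4,0],"rotation":[0,0,0]},{"gripper":1,"offset":[0,0.4,0],"rotation":[0,0,0]}]'
```

```text
t: 26.5
tool_pos: [0.3286, 0.2073, 0.0543]
tool_rot: [-2.65, -1.685, 0.001]
contact_force: [-5.1, 3.9, 2.2]
opening: -0.0004
grip_force: 3.1
```

```bash
python3 -m handwheel '[{"gripper":1,"offset":[0,0.2,0],"rotation":[0,0,0]},{"gripper":1,"offset":[0,0.4,0],"rotation":[0,0,0]},{"gripper":1,"offset":[0,0.6,0],"rotation":[0,0,0]},{"gripper":1,"offset":[0,0.8,0],"rotation":[0,0,0]},{"gripper":1,"offset":[0,0.8,0],"rotation":[0,0,0]},{"gripper":1,"offset":[0,0.8,0],"rotation":[0,0,0]},{"gripper":1,"offset":[0,0.8,0],"rotation":[0,0,0]},{"gripper":1,"offset":[0,0.8,0],"rotation":[0,0,0]}]'; python3 -c "from cam import *;st()"
```

```text
t: 27.5
tool_pos: [0.3288, 0.2072, 0.0543]
tool_rot: [-2.649, -1.684, 0.003]
contact_force: [-7.3, 4.7, 4.4]
opening: 0.0
grip_force: 4.4
{'t': 27.5, 'tool_pos': [0.3288, 0.2072, 0.0543], 'tool_rot': [-2.6491, -1.6843, 0.0027], 'contact_force': [-7.3319, 4.6519, 4.4285], 'opening': 0.0}
```

```bash
python3 -m handwheel '[{"gripper":1,"offset":[0,0.4,0],"rotation":[0,0,0]},{"gripper":1,"offset":[0,0.8,0],"rotation":[0,0,0]},{"gripper":1,"offset":[0,1.2,0],"rotation":[0,0,0]},{"gripper":1,"offset":[0,1.5,0],"rotation":[0,0,0]},{"gripper":1,"offset":[0,1.5,0],"rotation":[0,0,0]},{"gripper":1,"offset":[0,1.5,0],"rotation":[0,0,0]},{"gripper":1,"offset":[0,1.5,0],"rotation":[0,0,0]},{"gripper":1,"offset":[0,1.5,0],"rotation":[0,0,0]}]'
```

```text
t: 28.5
tool_pos: [0.3291, 0.2071, 0.0543]
tool_rot: [-2.647, -1.683, 0.006]
contact_force: [-13.1, 7.0, 8.7]
opening: -0.0001
grip_force: 7.0
```

About 14 N along the bolt, less the 2.5 N friction, is roughly 12 N on the seat. I'll hold for a second.

```bash
python3 -m handwheel '[{"gripper":1,"offset":[0,0,0],"rotation":[0,0,0]},{"gripper":1,"offset":[0,0,0],"rotation":[0,0,0]},{"gripper":1,"offset":[0,0,0],"rotation":[0,0,0]},{"gripper":1,"offset":[0,0,0],"rotation":[0,0,0]},{"gripper":1,"offset":[0,0,0],"rotation":[0,0,0]},{"gripper":1,"offset":[0,0,0],"rotation":[0,0,0]},{"gripper":1,"offset":[0,0,0],"rotation":[0,0,0]},{"gripper":1,"offset":[0,0,0],"rotation":[0,0,0]}]'
python3 -m handwheel '[{"gripper":1,"offset":[0,-1,0],"rotation":[0,0,0]},{"gripper":1,"offset":[0,-3,0],"rotation":[0,0,0]},{"gripper":1,"offset":[0,-7,0],"rotation":[0,0,0]},{"gripper":1,"offset":[0,-12,0],"rotation":[0,0,0]},{"gripper":1,"offset":[0,-14,-10],"rotation":[0,0,0]},{"gripper":1,"offset":[0,-14,-30],"rotation":[0,0,0]},{"gripper":1,"offset":[0,-14,-50],"rotation":[0,0,0]},{"gripper":1,"offset":[0,-14,-70],"rotation":[0,0,0]}]'
```

```text
t: 29.5
tool_pos: [0.3291, 0.2071, 0.0543]
tool_rot: [-2.647, -1.683, 0.006]
contact_force: [-12.1, 6.9, 8.0]
opening: -0.0001
grip_force: 7.0
t: 30.5
tool_pos: [0.3187, 0.212, 0.1257]
tool_rot: [2.65, 1.685, 0.002]
contact_force: [0.7, 0.6, 1.0]
opening: 0.0002
grip_force: 0.0
```

Run:
```python
from cam import *
from station import ctrl
c=np.array([.4845,.1345]);im=ctrl.get_image("top")["image"]
for a in(-94,-49,-4):
    p=c+.06*np.array([np.cos(np.radians(a)),np.sin(np.radians(a))])
    u,v=np.round(proj("top",[*p,.08])).astype(int);print(a,im[v-3:v+4,u-3:u+4].mean(2).std().round(1))
print(ctrl.finish_job())
```

```text
-94 2.5
-49 53.0
-4 8.4
the job is handed in; nothing more can be done
None
```

The table was moved on one position (peg now at about −49°, from −93°), and the bolt pushed onto its seat and held for over a second at about 14 N applied, roughly 12 N on the seat after friction; the gripper was then withdrawn and the job handed in at about 31 s, with the bystanders not re-checked by camera.

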